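Seat the bayonet lid on the grommet canister and hold it at half turn

ROBOT

A 6-joint arm with a two-finger parallel gripper is mounted at the origin on the work surface. World frame = base frame: x ahead of the robot, y to its left, z up, the work surface at z = 0. Lengths are in m, angles in rad, forces in N, time in s.
With the tool pointing down it reaches from about 0.3 to 0.95 m from the base axis. Payload 3.1 kg.
Tool frame: the origin (TCP) lies at the very end of the fingers, on their centre line; the grasp point (between the pads) lies 19 mm behind it; z points along the fingers, y is the line along which they close (so a half turn about z gives the same grasp; the last joint's range is limited). The gripper opens to 85 mm and grips with 20 to 120 N. Pads are 22 mm wide; open, the fingers measure 114 mm over their backs; the gripper's body (76 mm by 85 mm) begins 54 mm behind the grasp point. The pads swing forward as they close: fully open they stand 13 mm farther back than shut.
Start: joints at [1.116, 0.308, 1.634, -0, 1.2, -0.07], TCP at [0.235, 0.579, 0.231] pointing down, gripper open.
Joint ranges: [-3.06, 3.06], [-0.79, 1.96], [0.05, 2.63], [-1.19, 4.34], [0.05, 2.64], [-2.94, 2.94]. Speed limits (rad/s): [2.79, 2.79, 3.14, 3.14, 3.14, 3.14].

INTERFACE

Orientations are given as a unit quaternion [w, x, y, z].
In Python, from rig import monitor, viewer, order, nets gives the robot as it stands.
- The arm moves only by the tool drive_tool, never from a script. Its argument "motion" is a list of rows, each an object of numbers: "rx", "ry", "rz": the turn, a rotation vector about the world's x, y, z scaled (see below); "dx", "dy", "dz": the shift along the world's x, y, z scaled (see below); "claw": the opening, from 0 (shut) to 1 (fully open). In form: [{"rx": .., "ry": .., "rz": .., "dx": .., "dy": .., "dz": .., "claw": ..}, ...]. A call has 1 to 5 rows; each row is the pose to reach, as a shift and turn from the pose commanded when the call began; what a row does not reach only later rows make up. The controller multiplies each number of a shift by 0.8 m and each number of a turn by 90 degrees. A row lasts 1/8 s, in which the tool goes at most 62.5 mm and 10.7 degrees, less where a joint would pass 70% of its speed; a pose out of reach is approached as far as the arm can. A call with a number of a shift or a turn outside -1 to 1 is refused whole. A call with a gripper value outside its range is refused whole. The fingers move at their own pace and stop on an object; "force" is the grip in N (left out, the last holds). Time passes only in rows, so rows that repeat a pose let the fingers close. It gives the time, the measured TCP pose, the force, the opening and the grip force at its end, in the units of the state.
- monitor.sense(): the state, without advancing time (a new reading comes with each control period).
- viewer.capture(name): name is "side" or "top"; returns a dict with "img" (400x640x3 uint8, red, green, blue), "fovy" (degrees; the focal length in pixels is half the picture's height over the tangent of half this angle, whatever the lens; pixels are square), "cx", "cy" (the principal point, pixels), "cam_to_world" (4x4, takes a point from camera to world coordinates). Camera axes: x right, y down, z forward; pixel columns grow to the right and rows downward; lengths in m; the calibration is good to about 2 mm. A picture is of the moment at which its call begins. There is no depth.
- order.job_done(): hands the job in; it is judged then, once.
Trained networks look in the newest picture that a camera, given by its name, has taken for a name from the list of things; names that differ only in an ending like _2 or _b are one class to them, and where a whole thing is asked for, a point or a joint stands for the part that bears it (a point fixed in the world has none). Each returns a list of dicts, best first, with "conf" (0 to 1); they miss things now and then, are a little off and sometimes report something else, mostly with a low value. They report only what shows in the picture. A call takes as long as a camera call. They do not tell look-alikes from the thing itself.
- nets.spot_in(camera, thing): "xyz" ([x, y, z] in m, in world coordinates, good to about 4 mm: the middle of the surface that is visible of it).
- nets.trace(camera, thing): "mask" (400x640 bool, what is visible of it).
The state is a dict: "clock": time; "qpos": joint angles; "qvel": joint speeds; "joint_torque": joint torques, N m; "position": TCP position; "tool_rot": TCP orientation; "force": force on the tool from outside, world axes, zero at the start; "ft_torque": the same for the moment, N m; "width": opening from 0.0 (shut) to 1.0 (fully open); "gripper_force": force on a finger pad.
Only numpy, scipy, OpenCV 4.12 (cv2) and the standard library are available. Lean on these libraries where they do the work, as an engineer would, in place of code of your own. Each camera call takes 0.05 s, during which the arm holds its last target. There are 200 camera calls.

TASK

The white lid of the grommet canister has toppled over: stand it upright on the desk, then put it fully home in the canister's bayonet collar and turn it clockwise (seen from above) about 40 degrees, half of its 80 degree way to the lock click. Do not let it click: I want to draw a match mark across lid and rim, so finish with the gripper still holding the lid still at that half turn, pressed home. Leave the pencil pot, staple remover, ruler and token stack where they are.

Things in the scene. Friction and masses are not known exactly. Their poses are not given: they have to be found in the camera images.
- lid: White plastic bayonet lid, about 0.12 kg, 58 mm tall. z: its own axis, plug to grip bar; origin: centre of the plug's underside. Round plug 40 mm across at z 0 to 14 mm (lowest 3 mm taper to 36), octagonal plate 60 mm across flats at z 14 to 26, grip bar above. A half turn about z makes no difference. Upright it stands on its plug. It starts lying on its side, axis level 30 mm above the desk.
- bar (a point): Middle of the lid's straight grip bar, on the lid's axis, 42 mm from the origin along z. The bar is 60 mm long (along the lid's x), 14 mm thick (along y), and spans z 26 to 58 mm. While the lid lies, the bar's length is upright, the lid rests on one bar end and one flat of the plate, and lid z points away from the robot, within 50 degrees of world +x.
- lug (a point): Tip of one of the lid's two equal square lugs, at lid x = +27 mm, z = 3 mm; the other is at x = -27 mm. They stick out of the plug in line with the grip bar, 8 mm wide, 6 mm tall (z 0 to 6 mm).
- canister: Squat aluminium canister, 72 mm across, rim 70 mm above the desk, on a base disc 92 mm across and 6 mm thick, fixed to the desk. Origin: centre of its underside; z up; its level x axis runs through both notches of the collar in its mouth. The lid goes in with its x axis (bar, lugs) along this x axis, either way round.
- mouth (a point): Centre of the canister's mouth, at the height of the rim (z = 70 mm). The dark steel collar there, flush with the rim and 5 mm thick, has a bore of 44 mm and two notches across from each other, 13 mm wide, reaching 30 mm from the axis. Fully home, the lid's plate rests on the rim and its origin is 14 mm below it. Free play is about 2 mm sideways and 2 mm up when turned.
- notch (a point): Middle of one notch at rim height, 26 mm from the axis along canister +x. From the notches the lid turns clockwise only (seen from above), with light friction and no spring back: from about 50 degrees its lugs ride up on sprung balls, at about 80 degrees they click in, at about 85 degrees is a hard stop.
- pot: Squat tan clay pencil pot, empty, 96 mm in diameter and 80 mm tall, origin at the centre of its underside. Leave alone.
- staple_remover: Black staple remover with steel jaws, about 65 x 22 x 30 mm, origin under its middle, jaws to its +x. Leave alone.
- ruler: Clear acrylic ruler lying flat, 300 x 32 x 4 mm, origin at the centre of its underside, long along its x. Leave alone.
- token0: White plastic token, diameter 30 mm, 5 mm thick, number 1 from below in a stack of four. Origin at the centre of its underside. Leave alone.
- token1: White plastic token, diameter 30 mm, 5 mm thick, number 2 from below in a stack of four. Origin at the centre of its underside. Leave alone.
- token2: White plastic token, diameter 30 mm, 5 mm thick, number 3 from below in a stack of four. Origin at the centre of its underside. Leave alone.
- token3: White plastic token, diameter 30 mm, 5 mm thick, number 4 from below in a stack of four. Origin at the centre of its underside. Leave alone.
- press: Cast-iron lever hand press for grommets, fixed, base 180 x 110 mm, about 350 mm tall, origin at the centre of its underside. Not used; an obstacle at the right-hand side of the desk.
Not all that is in view belongs to the job. Several things have the shape of the lid; the one meant has the colours described above. Of the things that look like the canister, take the one that is farthest from the robot's base at the start.

How it is judged:
On the way, in this order (a step that is already met when the one before it is completed fails the run):
1. the lid stands upright on the desk on its plug (angle between lid's own z axis and vertical below 0.12 rad and height (world z) of lid below 0.005 m and horizontal distance between lid and canister above 0.06 m), for 0.2 s.
2. the lid is fully home in the canister's mouth, lugs down through the notches, not yet turned (horizontal distance between lid and mouth below 0.005 m and z of lid in the frame of mouth below -0.0115 m and angle between lid's own z axis and vertical below 0.1 rad and angle between the x axis of lid and the x axis of canister, either way round below 0.35 rad), for 0.1 s.
At the end, for the whole second after the job is handed in: The lid is home in the canister (within 5 mm of its axis, plug underside at least 11.5 mm below the rim, tilt under 0.1 rad), turned clockwise between 29 and 51 degrees from the notches, still, and gripped by the fingers (over 2 N); the bystanders are within 15 mm of where they were (horizontal distance between lid and mouth below 0.005 m and z of lid in the frame of mouth between -0.017 and -0.0115 m and angle between lid's own z axis and vertical below 0.1 rad and angle between the x axis of lid and the x axis of canister, either way round between 0.51 and 0.89 rad and angular speed of lid below 0.15 rad/s and linear speed of lid below 0.02 m/s and contact force between the fingers and lid above 2 N and distance of each of pot, staple_remover, ruler, token0, token1, token2, token3 from where it was at the start of the episode below 0.015 m); the arm keeps its last pose, push and grip.
It fails at once if the lid is turned to its lock click (horizontal distance between lid and mouth below 0.006 m and z of lid in the frame of mouth below -0.008 m and angle between the x axis of lid and the x axis of canister, either way round above 1.25 rad).
It fails at once if the pot, staple remover, ruler or a token is disturbed (moved over 15 mm) (distance of any of pot, staple_remover, ruler, token0, token1, token2, token3 from where it was at the start of the episode above 0.015 m).
It also fails if it takes over 61 s, if anything falls off the work surface, if the arm or the gripper's body presses on something with over 40 N, if the wrist force passes 120 N, or if a joint passes its speed limit or range.

## Working session

There is one attempt and no reset: what is moved stays moved. The work goes in short steps, Python scripts to look and compute and a tool call to move; the robot and the scene stay as the last step left them, time stands still between calls to the robot, and variables do not carry over. Pictures are saved under pics/ and viewed, at most 13 in all, crops included, and the job is handed in when it is done.

Besides the shell and the picture viewer there is one more tool, called after ">>>" as name([rows], argument=value, ...), one row to a line, values as JSON. drive_tool: Moves the arm, as the interface text tells. Its arguments: {"type":"object","properties":{"motion":{"type":"array"},"force":{"type":"number"}},"required":["motion"]}

```bash
ls; mkdir -p pics; cat > h.py <<'E'
import numpy as np, cv2
from rig import monitor, viewer, order, nets
def cap(n):
    c=viewer.capture(n); c['f']=c['img'].shape[0]/2/np.tan(np.radians(c['fovy'])/2); return c
def save(c,name,box=None,s=1):
    im=c['img'][...,::-1]
    if box: im=im[box[1]:box[3],box[0]:box[2]]
    cv2.imwrite('pics/'+name,cv2.resize(im,None,fx=s,fy=s,interpolation=cv2.INTER_CUBIC))
def ray(c,u,v):
    T=np.array(c['cam_to_world']); d=T[:3,:3]@np.array([(u-c['cx'])/c['f'],(v-c['cy'])/c['f'],1]); return T[:3,3],d
def atz(c,u,v,z):
    o,d=ray(c,u,v); return o+d*(z-o[2])/d[2]
def proj(c,p):
    T=np.array(c['cam_to_world']); q=(np.array(p)-T[:3,3])@T[:3,:3]; return np.array([q[...,0]/q[...,2]*c['f']+c['cx'],q[...,1]/q[...,2]*c['f']+c['cy']]).T
E
python3 - <<'E'
from h import *
s=monitor.sense(); print(s['clock'],s['position'],s['tool_rot'],s['width'],s['force'])
for n in('top','side'):
    c=cap(n); save(c,n+'0.png'); print(n,np.round(c['cam_to_world'],3).tolist(),c['f'])
    for t in('lid','bar','lug','canister','mouth','notch','pot','staple_remover','ruler','token3','press'):
        print(t,[(round(r['conf'],2),np.round(r['xyz'],3).tolist(),proj(c,r['xyz']).round().tolist()) for r in nets.spot_in(n,t)][:5])
E
```

```text
pics
0.0 [0.23427201 0.57854541 0.23002776] [-3.01290467e-04  1.91226552e-01  9.81545243e-01 -1.11831636e-03] 1.0014126073776397 [ 0.71060532  0.06052911 -0.39629829]
top [[-0.03, -0.986, 0.164, 0.357], [-0.999, 0.033, 0.019, -0.088], [-0.024, -0.163, -0.986, 1.373], [0.0, 0.0, 0.0, 1.0]] 377.9829899245618
lid [(0.66, [0.604, 0.163, 0.045], [262.0, 202.0]), (0.62, [0.686, 0.234, 0.053], [242.0, 180.0])]
bar [(0.71, [0.6, 0.158, 0.054], [263.0, 202.0]), (0.45, [0.685, 0.234, 0.05], [242.0, 180.0])]
lug [(0.78, [0.687, 0.236, 0.05], [241.0, 180.0]), (0.68, [0.734, -0.053, 0.019], [321.0, 167.0]), (0.47, [0.602, 0.16, 0.053], [262.0, 202.0]), (0.15, [0.423, 0.357, 0.025], [209.0, 254.0])]
canister [(0.97, [0.365, -0.106, 0.053], [339.0, 267.0]), (0.96, [0.483, -0.125, 0.05], [343.0, 233.0])]
mouth [(0.79, [0.363, -0.103, 0.049], [338.0, 268.0]), (0.6, [0.488, -0.129, 0.048], [345.0, 232.0])]
notch [(0.9, [0.364, -0.103, 0.05], [338.0, 267.0]), (0.73, [0.488, -0.129, 0.055], [345.0, 231.0])]
pot [(0.73, [0.652, 0.458, 0.047], [180.0, 191.0])]
staple_remover [(0.3, [0.605, 0.163, 0.052], 
[... 599 characters left out ...]
, [256.0, 296.0]), (0.65, [0.603, 0.176, 0.048], [298.0, 276.0])]
canister [(0.86, [0.366, -0.085, 0.046], [398.0, 208.0]), (0.57, [0.495, -0.111, 0.051], [354.0, 194.0])]
mouth [(0.96, [0.366, -0.086, 0.049], [398.0, 208.0]), (0.93, [0.494, -0.113, 0.051], [355.0, 194.0]), (0.46, [0.655, 0.436, 0.025], [251.0, 380.0])]
notch [(0.78, [0.366, -0.082, 0.048], [398.0, 209.0]), (0.7, [0.496, -0.111, 0.045], [354.0, 196.0])]
pot [(0.86, [0.658, 0.435, 0.022], [250.0, 380.0])]
staple_remover [(0.53, [0.422, 0.362, 0.027], [359.0, 365.0])]
ruler [(0.58, [0.558, -0.37, 0.002], [345.0, 142.0])]
token3 [(0.66, [0.74, -0.05, 0.018], [268.0, 206.0])]
press [(0.94, [0.517, -0.547, 0.122], [366.0, 82.0])]
```

```bash
python3 - <<'E'
import cv2,numpy as np
t=cv2.imread('pics/top0.png');s=cv2.imread('pics/side0.png')
r=lambda im,b:cv2.resize(im[b[1]:b[3],b[0]:b[2]],(400,300),interpolation=cv2.INTER_CUBIC)
cv2.imwrite('pics/crops.png',np.vstack([np.hstack([r(t,(200,150,300,225)),r(t,(300,205,400,280))]),np.hstack([r(s,(225,240,345,330)),r(s,(320,150,440,240))])]))
E
```

```text
(no output)
```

View pics/top0.png

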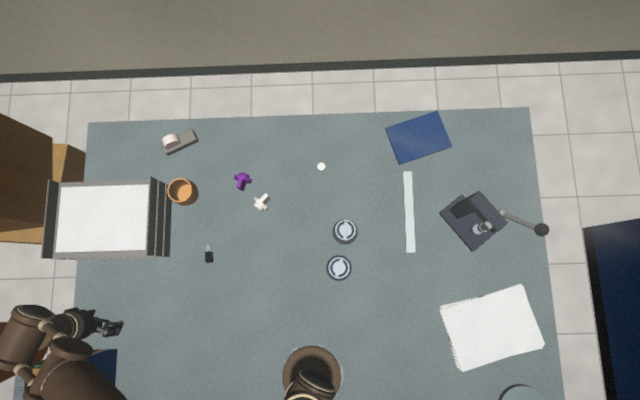

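View pics/crops.png

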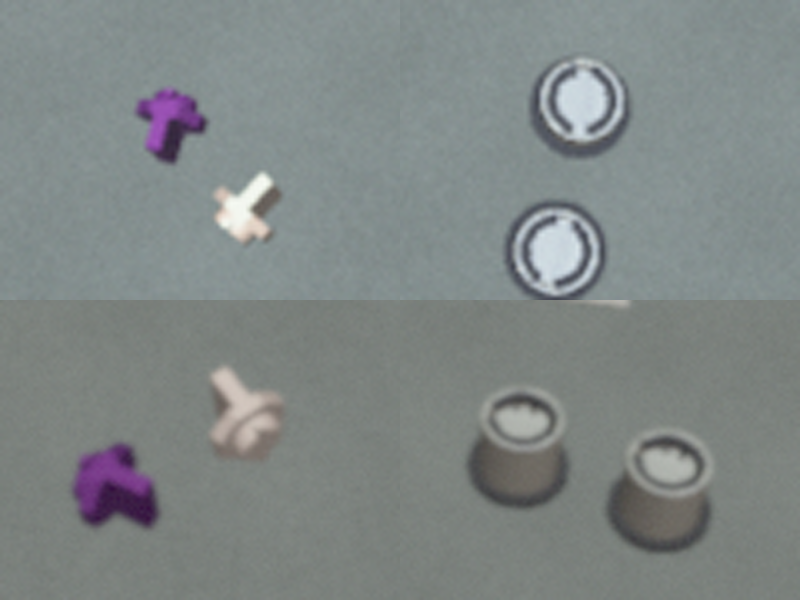

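The white lid meant is at top (262,202); the purple one at (242,180) is a look-alike. Of the two canisters, (345,231) and (338,267), the farther from the base is the first (about 0.50 m against 0.38 m). The crop confirms the lid's colour. The bar points up and to the right (+x, −y), and the collar notches run roughly along world x. Next I'll fit the poses with models.

```bash
cat > fit.py <<'E'
from h import *
from scipy.optimize import minimize
def box(x,y,z): return np.array([[a,b,c] for a in x for b in y for c in z])/1e3
def prism(r,z,n,ph=0): 
    a=np.arange(n)*2*np.pi/n+ph; return np.array([[r*np.cos(t),r*np.sin(t),q] for t in a for q in z])/1e3
PARTS=[box((-30,30),(-7,7),(26,58)),prism(30/np.cos(np.pi/8),(14,26),8,np.pi/8),prism(20,(3,14),24),prism(18,(0,3),24),box((-27,27),(-4,4),(0,6))]
S=4
def sil(c,R,p,bx):
    m=np.zeros(((bx[3]-bx[1])*S,(bx[2]-bx[0])*S),np.uint8)
    for P in PARTS:
        q=(proj(c,P@R.T+p)+.5-np.array(bx[:2]))*S
        cv2.fillConvexPoly(m,cv2.convexHull((q*16).round().astype(np.int32)),1,shift=4)
    return cv2.resize(m.astype(np.float32),None,fx=1/S,fy=1/S,interpolation=cv2.INTER_AREA)
def Rlie(t):
    d=np.array([np.cos(t),np.sin(t),0]); x=np.array([0,0,1.]); return np.stack([x,np.cross(d,x),d],1)
def Rup(t): return np.array([[np.cos(t),-np.sin(t),0],[np.sin(t),np.cos(t),0],[0,0,1]])
def fitlid(views,p0,Rf,z,ts):
    # views: list of (c,mask,bx)
    def cost(v): return sum(1-np.minimum(sil(c,Rf(v[2]),np.array([v[0],v[1],z]),b),m).sum()/np.maximum(sil(c,Rf(v[2]),np.array([v[0],v[1],z]),b),m).sum() for c,m,b in views)
    best=None
    for t in ts:
        r=minimize(cost,[p0[0],p0[1],t],method='Nelder-Mead',options=dict(initial_simplex=np.array([p0[0],p0[1],t])+np.array([[0,0,0],[.01,0,0],[0,.01,0],[0,0,.2]])))
        if best is None or r.fun<best.fun: best=r
    return best.x,best.fun
def lidmask(n,p):
    c=cap(n); u=proj(c,np.array(p)).round().astype(int); bx=(u[0]-30,u[1]-30,u[0]+30,u[1]+30)
    rs=nets.trace(n,'lid'); k=[r for r in rs if r['mask'][u[1]-4:u[1]+5,u[0]-4:u[0]+5].any()]
    m=k[0]['mask'][bx[1]:bx[3],bx[0]:bx[2]].astype(np.float32) if k else None
    return c,m,bx
def circ(c,p,r,z,n=72):
    a=np.arange(n)*2*np.pi/n; return proj(c,np.stack([p[0]+r*np.cos(a),p[1]+r*np.sin(a),np.full(n,z)],1))
def samp(g,q): return cv2.remap(g,q[None,:,0].astype(np.float32),q[None,:,1].astype(np.float32),cv2.INTER_CUBIC)[0]
E
python3 - <<'E'
from fit import *
V=[]
for n in('top','side'):
    c,m,b=lidmask(n,[.602,.165,.03]); print(n,None if m is None else m.sum())
    g=c['img'][b[1]:b[3],b[0]:b[2]].astype(float); mm=(g[...,0]>g[...,2]+4)&(g[...,1]>g[...,2]-5)&(g.max(2)>130); print('color',mm.sum(),(g[5,5],g[30,30]))
    if m is not None: V.append((c,m,b)); print(np.round(fitlid(V[-1:],[.58,.18],Rlie,.03,[-.9,-.6,-.3]),4) if 0 else fitlid(V[-1:],[.58,.18],Rlie,.03,[-.9,-.6,-.3]))
    # canister
    G=cv2.cvtColor(c['img'],cv2.COLOR_RGB2GRAY).astype(np.float32)
    def cost(v): return -(np.mean(samp(G,circ(c,v,33,0) if 0 else circ(c,v,.033,.07)))-np.mean(samp(G,circ(c,v,.0395,.07)))+ np.mean(samp(G,circ(c,v,.033,.07)))-np.mean(samp(G,circ(c,v,.026,.07))))
    r=min((minimize(cost,[.49+a,-.12+e],method='Nelder-Mead',options=dict(initial_simplex=np.array([[.49+a,-.12+e],[.496+a,-.12+e],[.49+a,-.114+e]]))) for a in(-.01,0,.01) for e in(-.01,0,.01)),key=lambda r:r.fun); print('can',r.x,r.fun)
    for rr in(.025,.027): 
        s=samp(G,circ(c,r.x,rr,.07)); print(rr,s.round().astype(int).tolist())
    a=np.arange(72)*2*np.pi/72; s=samp(G,circ(c,r.x,.026,.07)); 
    def tm(t): 
        d=(a-t+np.pi/2)%np.pi-np.pi/2; return -np.mean(np.exp(-(d/.25)**2)*(s-s.mean()))
    ts=np.linspace(-1.57,1.57,315); print('yaw',ts[np.argmin([tm(t) for t in ts])])
if len(V)==2: print('both',fitlid(V,[.58,.18],Rlie,.03,[-.9,-.6,-.3]))
E
```

```text
top 176.0
color 102 (array([ 90.,  55., 106.]), array([227., 228., 220.]))
(array([ 0.58940535,  0.18676167, -0.80732142]), np.float64(0.1707550287246704))
can [ 0.4924954  -0.13031706] -163.673095703125
0.025 [189, 174, 136, 99, 95, 95, 93, 89, 91, 96, 106, 109, 106, 95, 90, 92, 96, 98, 97, 92, 87, 90, 98, 102, 103, 96, 92, 95, 95, 101, 100, 120, 164, 203, 214, 217, 200, 170, 135, 114, 108, 101, 96, 88, 95, 99, 106, 102, 98, 99, 103, 100, 97, 96, 97, 99, 97, 94, 93, 98, 103, 100, 92, 95, 96, 102, 110, 127, 145, 170, 185, 194]
0.027 [172, 158, 125, 98, 95, 90, 88, 83, 84, 86, 95, 95, 94, 91, 97, 102, 101, 98, 96, 94, 92, 90, 95, 100, 101, 101, 98, 103, 98, 97, 88, 103, 154, 200, 211, 218, 199, 162, 120, 92, 93, 93, 91, 85, 88, 92, 98, 88, 89, 96, 97, 89, 80, 81, 82, 86, 90, 89, 90, 88, 87, 95, 94, 95, 91, 89, 81, 95, 118, 148, 167, 176]
yaw -0.1100000000000001
side 419.0
color 361 (array([123., 129., 126.]), array([177., 166., 159.]))
(array([ 0.58843541,  0.18371423, -0.76186214]), np.float64(0.08169442415237427))
can [ 0.49299613 -0.1299776 ] -70.33186340332031
0.025 [130, 127, 121, 116, 109, 105, 105, 108, 112, 116, 116, 117, 118, 117, 116, 117, 118, 116, 112, 112, 115, 116, 114, 114, 113, 110, 111, 114, 116, 117, 112, 109, 108, 106, 106, 106, 104, 101, 96, 93, 91, 89, 86, 83, 84, 82, 82, 81, 79, 82, 82, 81, 82, 83, 81, 79, 78, 77, 80, 83, 84, 85, 84, 82, 82, 82, 81, 85, 95, 110, 122, 129]
0.027 [123, 117, 112, 109, 106, 104, 105, 111, 114, 117, 116, 118, 120, 119, 117, 119, 119, 116, 114, 113, 116, 117, 116, 115, 114, 112, 113, 117, 116, 117, 110, 106, 103, 101, 100, 102, 102, 98, 91, 90, 93, 96, 97, 95, 96, 94, 98, 98, 101, 101, 102, 103, 101, 99, 97, 95, 94, 93, 93, 96, 99, 103, 103, 101, 101, 96, 92, 92, 102, 115, 123, 126]
yaw -0.06000000000000005
both (array([ 0.58761767,  0.18427961, -0.74625121]), np.float64(0.272383451461792))
```

```bash
cat >> h.py <<'E'
from scipy.spatial.transform import Rotation as Ro
def cur():
    s=monitor.sense(); w=s['tool_rot']; return np.array(s['position']),Ro.from_quat([w[1],w[2],w[3],w[0]]),s
def pose(g,yaw,tilt,back=0):
    """grasp point g; tool x=-d (d at yaw deg), tilt deg: + = fingers lean toward +d (horizontal at 90)"""
    d=np.array([np.cos(np.radians(yaw)),np.sin(np.radians(yaw)),0]); u=np.array([0,0,1.]); a=np.radians(tilt)
    z=-u*np.cos(a)+d*np.sin(a); y=np.cross(u,d); x=np.cross(y,z)
    return np.array(g)+z*(.019-back),Ro.from_matrix(np.stack([x,y,z],1))
def move(A,B):
    r=(B[1]*A[1].inv()).as_rotvec(degrees=True)
    print('d',np.round((B[0]-A[0])/.8,4).tolist(),'r',np.round(r/90,4).tolist(),'mm',np.linalg.norm(B[0]-A[0]).round(3),'deg',np.linalg.norm(r).round(1))
E
python3 - <<'E'
from h import *
p,R,s=cur(); A=(p,R)
t=-44; d=np.array([np.cos(np.radians(t)),np.sin(np.radians(t)),0])
g=np.array([.588,.1845,.032])+.047*d; print(g)
B=pose(g,t,-30,.12); C=pose(g,t,-30)
move(A,B); move(B,C); print(B[0],C[0])
E
```

```text
[0.62180897 0.15185106 0.032     ]
d [0.5294, -0.5781, -0.1397] r [0.1828, 0.2812, -0.2383] mm 0.637 deg 37.0
d [-0.054, 0.0521, -0.1299] r [0.0, 0.0, 0.0] mm 0.12 deg 0.0
[0.65813563 0.11677081 0.11946857] [0.61497524 0.15845031 0.01554552]
```

>>> drive_tool([
  {"dx": 0.26,"dy": -0.29,"dz": 0,"rx": 0.1828,"ry": 0.2812,"rz": -0.2383,"claw": 0.55},
  {"dx": 0.26,"dy": -0.29,"dz": 0,"rx": 0.1828,"ry": 0.2812,"rz": -0.2383,"claw": 0.55},
  {"dx": 0.26,"dy": -0.29,"dz": 0,"rx": 0.1828,"ry": 0.2812,"rz": -0.2383,"claw": 0.55},
  {"dx": 0.26,"dy": -0.29,"dz": 0,"rx": 0.1828,"ry": 0.2812,"rz": -0.2383,"claw": 0.55},
  {"dx": 0.26,"dy": -0.29,"dz": 0,"rx": 0.1828,"ry": 0.2812,"rz": -0.2383,"claw": 0.55},
], force=40)

```text
clock: 2.02
position: [0.4443, 0.3444, 0.2306]
tool_rot: [-0.24, 0.363, 0.895, 0.097]
force: [1.1, 0.4, -0.3]
width: 0.554
gripper_force: 0.0
```

>>> drive_tool([
  {"dx": 0.269,"dy": -0.288,"dz": 0,"claw": 0.55},
  {"dx": 0.269,"dy": -0.288,"dz": 0,"claw": 0.55},
  {"dx": 0.269,"dy": -0.288,"dz": 0,"claw": 0.55},
  {"dx": 0.269,"dy": -0.288,"dz": -0.08,"claw": 0.55},
  {"dx": 0.269,"dy": -0.288,"dz": -0.08,"claw": 0.55},
])

```text
validation failed for argument at $.mo...
```

```bash
python3 - <<'E'
from fit import *
p,R,s=cur(); A=(p,R); print(s['clock'],p,R.as_matrix().round(3).tolist(),s['qpos'],s['width'])
V=[]
for n in('top','side'):
    c,m,b=lidmask(n,[.602,.17,.03])
    if m is not None: V.append((c,m,b)); print(n,m.sum(),fitlid(V[-1:],[.588,.185],Rlie,.03,[-.77]))
save(c,'a.png',(200,200,380,320),4)
t=-44; d=np.array([np.cos(np.radians(t)),np.sin(np.radians(t)),0])
g=np.array([.588,.1845,.032])+.047*d
move(A,pose(g,t,-30,.06)); move(A,pose(g,t,-30))
E
```

```text
2.025 [0.44432916 0.34435492 0.23064195] [[-0.621, 0.697, -0.36], [0.604, 0.717, 0.348], [0.501, -0.001, -0.866]] [ 0.32458751  0.31404594  1.71872314  0.46935601  1.38959882 -0.62726506] 0.5538397340805268
top 175.0 (array([ 0.58778321,  0.18675122, -0.78679646]), np.float64(0.12233519554138184))
side 400.0 (array([ 0.58842082,  0.18444129, -0.78776709]), np.float64(0.1147722601890564))
d [0.2403, -0.2584, -0.2039] r [0.0, -0.0007, 0.002] mm 0.326 deg 0.2
d [0.2133, -0.2324, -0.2689] r [0.0, -0.0007, 0.002] mm 0.332 deg 0.2
```

>>> drive_tool([
  {"rx": 0,"ry": 0,"rz": 0,"dx": 0.26,"dy": -0.278,"dz": -0.08,"claw": 0.55},
  {"rx": 0,"ry": 0,"rz": -0.01,"dx": 0.26,"dy": -0.278,"dz": -0.08,"claw": 0.55},
  {"rx": 0,"ry": 0,"rz": -0.01,"dx": 0.26,"dy": -0.278,"dz": -0.08,"claw": 0.55},
  {"rx": 0,"ry": 0,"rz": -0.01,"dx": 0.26,"dy": -0.278,"dz": -0.12,"claw": 0.55},
  {"rx": 0,"ry": 0,"rz": -0.01,"dx": 0.26,"dy": -0.278,"dz": -0.15,"claw": 0.55},
])

```text
clock: 2.85
position: [0.6412, 0.1382, 0.1265]
tool_rot: [-0.237, 0.368, 0.894, 0.1]
force: [-0.7, -1.0, 1.0]
width: 0.547
gripper_force: 0.0
```

```bash
python3 - <<'E'
from fit import *
p,R,s=cur(); A=(p,R); print(s['clock'],p,s['qpos'])
c=cap('side'); save(c,'a.png',(200,180,380,315),4)
t=-45; d=np.array([np.cos(np.radians(t)),np.sin(np.radians(t)),0])
g=np.array([.588,.1855,.033])+.047*d
move(A,pose(g,t,-30,.04)); move(A,pose(g,t,-30))
E
```

```text
2.85 [0.64124165 0.13818974 0.12653285] [-0.02288923  0.69094347  1.37874966  0.35361107  1.47094442 -0.9206458 ]
d [-0.0157, 0.0083, -0.0942] r [-0.0004, 0.0028, -0.0025] mm 0.077 deg 0.3
d [-0.0334, 0.026, -0.1375] r [-0.0004, 0.0028, -0.0025] mm 0.115 deg 0.3
```

View pics/a.png

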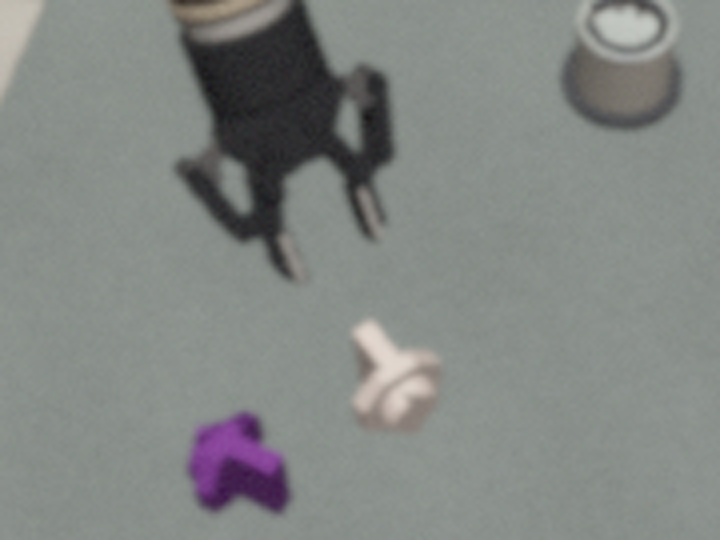

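The fingers (crop 290,270 and 375,230) straddle the white lid's bar (370,335), and the purple lid is clear. I'll descend and grip.

>>> drive_tool([
  {"rx": 0,"ry": 0,"rz": 0,"dx": -0.016,"dy": 0.0083,"dz": -0.094,"claw": 0.5},
  {"rx": 0,"ry": 0,"rz": 0,"dx": -0.016,"dy": 0.0083,"dz": -0.094,"claw": 0.5},
  {"rx": 0,"ry": 0,"rz": 0,"dx": -0.0334,"dy": 0.026,"dz": -0.1375,"claw": 0.5},
  {"rx": 0,"ry": 0,"rz": 0,"dx": -0.0334,"dy": 0.026,"dz": -0.1375,"claw": 0.5},
  {"rx": 0,"ry": 0,"rz": 0,"dx": -0.0334,"dy": 0.026,"dz": -0.1375,"claw": 0.2},
], force=60)

```text
clock: 3.52
position: [0.6137, 0.1589, 0.0178]
tool_rot: [-0.238, 0.368, 0.893, 0.099]
force: [0.2, 0.2, 0.7]
width: 0.304
gripper_force: 0.0
```

>>> drive_tool([
  {"rx": 0,"ry": 0,"rz": 0,"dx": 0,"dy": 0,"dz": 0,"claw": 0},
  {"rx": 0,"ry": 0,"rz": 0,"dx": 0,"dy": 0,"dz": 0,"claw": 0},
  {"rx": 0,"ry": 0,"rz": 0,"dx": 0,"dy": 0,"dz": 0,"claw": 0},
  {"rx": 0,"ry": 0,"rz": 0,"dx": 0,"dy": 0,"dz": 0,"claw": 0},
], force=60)

```text
clock: 4.03
position: [0.6146, 0.1581, 0.0182]
tool_rot: [-0.238, 0.369, 0.893, 0.1]
force: [0.4, 0.4, 6.2]
width: 0.157
gripper_force: 59.8
```

```bash
python3 - <<'E'
from fit import *
p,R,s=cur(); A=(p,R); print(s['clock'],p,R.as_matrix().round(3).tolist(),s['width'],s['gripper_force'],s['force'])
c=cap('side'); save(c,'b.png',(220,180,370,292),4)
A2=pose(p-R.as_matrix()[:,2]*.019,-45,-30)
g1=[.56,.13,.16]
move(A,pose(g1,9.5,-30)); move(pose(g1,9.5,-30),pose([.60,.10,.16],9.5,55))
E
```

```text
4.025 [0.61461462 0.15807658 0.01821083] [[-0.615, 0.707, -0.351], [0.611, 0.708, 0.355], [0.499, 0.004, -0.867]] 0.15707335989144428 59.78676974773407 [0.37274917 0.43538309 6.23806393]
d [-0.08, -0.0371, 0.1567] r [-0.0021, 0.0017, 0.6052] mm 0.144 deg 54.5
d [0.0809, -0.0323, 0.0069] r [0.1559, -0.9315, 0.0] mm 0.07 deg 85.0
```

View pics/b.png

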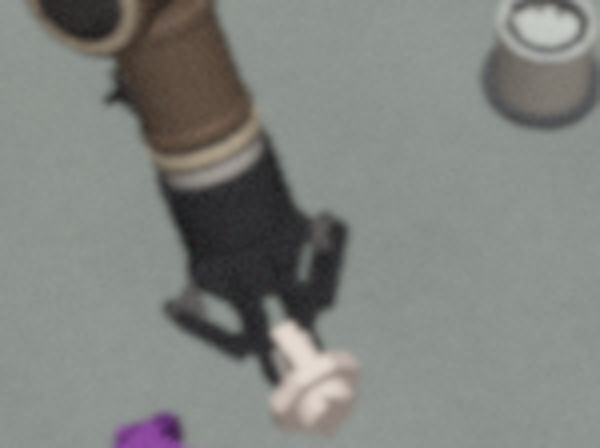

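The bar is held (crop 290,345; opening 13.3 mm ≈ bar's 14 mm). Next I lift it and swing it into the radial plane.

>>> drive_tool([
  {"rx": 0,"ry": 0,"rz": 0,"dx": 0,"dy": 0,"dz": 0.07,"claw": 0},
  {"rx": 0,"ry": 0,"rz": 0.1,"dx": -0.03,"dy": -0.01,"dz": 0.157,"claw": 0},
  {"rx": 0,"ry": 0,"rz": 0.22,"dx": -0.06,"dy": -0.025,"dz": 0.157,"claw": 0},
  {"rx": 0,"ry": 0,"rz": 0.33,"dx": -0.08,"dy": -0.037,"dz": 0.157,"claw": 0},
  {"rx": 0,"ry": 0,"rz": 0.44,"dx": -0.08,"dy": -0.037,"dz": 0.157,"claw": 0},
], force=60)

```text
clock: 4.7
position: [0.548, 0.1271, 0.1417]
tool_rot: [-0.258, 0.043, 0.965, 0.011]
force: [0.8, -0.9, -0.4]
width: 0.158
gripper_force: 58.9
```

>>> drive_tool([
  {"rx": 0,"ry": 0,"rz": 0.11,"dx": 0,"dy": 0,"dz": 0,"claw": 0},
  {"rx": 0,"ry": 0,"rz": 0.165,"dx": 0,"dy": 0,"dz": 0,"claw": 0},
  {"rx": 0,"ry": 0,"rz": 0.165,"dx": 0,"dy": 0,"dz": 0,"claw": 0},
], force=60)

```text
clock: 5.08
position: [0.5485, 0.129, 0.141]
tool_rot: [-0.258, -0.08, 0.963, -0.022]
force: [0.2, -0.4, -2.3]
width: 0.154
gripper_force: 58.9
```

```bash
python3 - <<'E'
from h import *
p,R,s=cur(); print(s['clock'],p,R.as_matrix().round(3).tolist(),s['qpos'],s['width'],s['force'])
B=pose([.6,.1,.16],9.5,15); C=pose([.6,.1,.16],9.5,58)
move((p,R),B);move(B,C)
E
```

```text
5.075 [0.54845942 0.12900135 0.14104   ] [[-0.854, -0.166, -0.493], [-0.144, 0.986, -0.083], [0.499, -0.0, -0.866]] [ 0.15669768  0.61984153  1.46498382 -0.00526405  1.57973415 -1.57958152] 0.15390414709171285 [ 0.17693603 -0.35895002 -2.25290284]
d [0.0705, -0.0352, 0.0008] r [0.0828, -0.4927, -0.0006] mm 0.063 deg 45.0
d [0.0138, 0.0023, 0.0104] r [0.0789, -0.4712, -0.0] mm 0.014 deg 43.0
```

>>> drive_tool([
  {"rx": 0.02,"ry": -0.118,"rz": 0,"dx": 0.02,"dy": -0.01,"dz": 0.02,"claw": 0},
  {"rx": 0.0395,"ry": -0.235,"rz": 0,"dx": 0.05,"dy": -0.02,"dz": 0.02,"claw": 0},
  {"rx": 0.059,"ry": -0.352,"rz": 0,"dx": 0.07,"dy": -0.035,"dz": 0.02,"claw": 0},
  {"rx": 0.0787,"ry": -0.469,"rz": 0,"dx": 0.07,"dy": -0.035,"dz": 0.02,"claw": 0},
  {"rx": 0.0828,"ry": -0.4927,"rz": 0,"dx": 0.07,"dy": -0.035,"dz": 0.02,"claw": 0},
], force=60)

```text
clock: 5.7
position: [0.5996, 0.0988, 0.1551]
tool_rot: [0.128, -0.081, 0.988, 0.011]
force: [0.8, 0.1, -1.0]
width: 0.154
gripper_force: 58.9
```

>>> drive_tool([
  {"rx": 0.0193,"ry": -0.115,"rz": 0,"dx": 0.003,"dy": 0,"dz": 0,"claw": 0},
  {"rx": 0.0386,"ry": -0.23,"rz": 0,"dx": 0.006,"dy": 0,"dz": 0,"claw": 0},
  {"rx": 0.058,"ry": -0.345,"rz": 0,"dx": 0.01,"dy": 0,"dz": 0,"claw": 0},
  {"rx": 0.0789,"ry": -0.4712,"rz": 0,"dx": 0.014,"dy": 0,"dz": 0,"claw": 0},
  {"rx": 0.0789,"ry": -0.4712,"rz": 0,"dx": 0.014,"dy": 0,"dz": 0,"claw": 0},
], force=60)

```text
clock: 6.32
position: [0.6166, 0.114, 0.1945]
tool_rot: [0.387, -0.078, 0.918, 0.041]
force: [0.3, -0.2, -0.6]
width: 0.16
gripper_force: 59.0
```

```bash
python3 - <<'E'
from h import *
p,R,s=cur(); M=R.as_matrix(); print(s['clock'],p,M.round(3).tolist(),s['qpos'],s['width'],s['force'])
print('grasp',p-.019*M[:,2])
c=cap('side'); save(c,'c.png',(220,130,400,265),4)
E
```

```text
6.325 [0.61664194 0.11396642 0.19446803] [[-0.689, -0.174, 0.704], [-0.111, 0.985, 0.135], [-0.717, 0.014, -0.697]] [ 0.07000131  0.06359535  2.24048343  1.11481652  0.09511902 -2.74699776] 0.15977789540966728 [ 0.30760262 -0.18568762 -0.55899261]
grasp [0.60326739 0.1114045  0.20771786]
```

View pics/c.png

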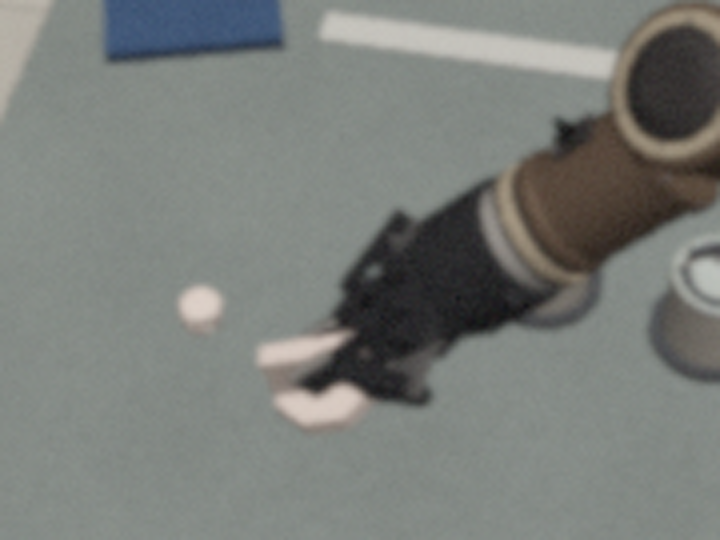

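The picture shows the lid, bar up at crop (310,350), still leaning about 45°. Joint 5 has reached its lower stop (q5 = 0.095), so this lean direction won't work. I'll fit the arm kinematics and find a lean direction that does.

```bash
cat > kin.py <<'E'
from h import *
from scipy.optimize import least_squares
LO=np.array([-3.06,-.79,.05,-1.19,.05,-2.94]);HI=np.array([3.06,1.96,2.63,4.34,2.64,2.94])
def fk(q,P,full=False):
    a,h,L1,L2,L3,e,y6=P
    Rz=lambda t:Ro.from_euler('z',t);Ry=lambda t:Ro.from_euler('y',t)
    R=Rz(q[0]);p=R.apply([a,0,h]);R=R*Ry(q[1]);p=p+R.apply([0,0,L1]);R=R*Ry(q[2]);p=p+R.apply([e,0,L2])
    R=R*Rz(q[3])*Ry(q[4]);w=p;p=p+R.apply([0,0,L3]);R=R*Rz(q[5]+y6)
    return (p,R,w) if full else (p,R)
def ik(q0,B,P):
    f=lambda q:(lambda X:np.r_[(X[0]-B[0])*5,(B[1]*X[1].inv()).as_rotvec()])(fk(q,P))
    r=least_squares(f,np.clip(q0,LO+1e-6,HI-1e-6),bounds=(LO,HI)); return r.x,np.abs(r.fun).max()
E
python3 - <<'E'
from kin import *
D=[([1.116,.308,1.634,0,1.2,-.07],[.23427,.57855,.23003]),([.32458751,.31404594,1.71872314,.46935601,1.38959882,-.62726506],[.44433,.34435,.23064]),([-.02288923,.69094347,1.37874966,.35361107,1.47094442,-.9206458],[.64124,.13819,.12653]),([.15669768,.61984153,1.46498382,-.00526405,1.57973415,-1.57958152],[.54846,.129,.14104]),([.07000131,.06359535,2.24048343,1.11481652,.09511902,-2.74699776],[.61664,.11397,.19447])]
p,R,s=cur();
best=None
for y6 in(0,np.pi/2,np.pi,-np.pi/2):
    o=(R*fk(D[-1][0],[0]*6+[y6])[1].inv()).magnitude()
    if best is None or o<best[0]: best=(o,y6)
print(best)
y6=best[1]
f=lambda x:np.concatenate([fk(q,list(x)+[y6])[0]-t for q,t in D])
r=least_squares(f,[0,.3,.4,.4,.25,0]); print(r.x,np.abs(r.fun).max()); P=list(r.x)+[y6]; np.save('P.npy',P)
q0=np.array(s['qpos'])
# backtrack then test lean directions
for az,rad in((9.5,.608),(0,.55),(20,.55),(9.5,.5),(9.5,.8),(9.5,.88)):
  c=rad*np.array([np.cos(np.radians(az)),np.sin(np.radians(az))])
  for rel in (0,30,50,70,90,110,-50,-90):
    q=np.array(D[3][0]); out=[];bad=0
    for k in range(7): # turn tool yaw at tilt -30 .. then pitch
        q,e=ik(q,pose([*c,.16],9.5+(az-9.5+rel)*k/6,-30),P); bad=max(bad,e)
    qa=q
    for tilt in range(-30,61,5):
        q,e=ik(q,pose([*c,.16 if tilt<60 else .048],az+rel,tilt),P); bad=max(bad,e)
        if e>.02: break
    print(az,rad,rel,'tilt',tilt,'err',round(e,3),'bad',round(bad,3),'qa',qa.round(2),'q',q.round(2),'wristz',fk(q,P,True)[2].round(2))
E
```

```text
(0.0036521967687993206, 1.5707963267948966)
[-0.11623303  0.39754648  0.57779436  0.65241871  0.3951943   0.0838826 ] 0.045395577168125395
9.5 0.608 0 tilt 45 err 0.059 bad 0.059 qa [ 0.17  0.68  1.35  0.    1.64 -1.57] q [ 0.17  0.14  2.23 -0.    0.05 -1.57] wristz [0.35 0.06 0.45]
9.5 0.608 30 tilt 40 err 0.07 bad 0.07 qa [ 0.29  0.65  1.39 -0.2   1.59 -1.93] q [-0.05  0.19  2.1   0.83  0.52 -2.94] wristz [ 0.43 -0.02  0.47]
9.5 0.608 50 tilt 25 err 0.032 bad 0.032 qa [ 0.36  0.6   1.47 -0.32  1.5  -2.15] q [-0.04  0.27  1.91  0.49  0.81 -2.94] wristz [ 0.52 -0.02  0.51]
9.5 0.608 70 tilt 10 err 0.03 bad 0.03 qa [ 0.42  0.54  1.58 -0.43  1.37 -2.37] q [ 0.08  0.34  1.78  0.17  0.99 -2.94] wristz [0.59 0.05 0.53]
9.5 0.608 90 tilt -5 err 0.042 bad 0.042 qa [ 0.47  0.46  1.7  -0.54  1.21 -2.59] q [ 0.25  0.36  1.74 -0.15  1.04 -2.94] wristz [0.59 0.15 0.53]
9.5 0.608 110 tilt -20 err 0.04 bad 0.04 qa [ 0.48  0.37  1.83 -0.63  1.02 -2.82] q [ 0.41  0.34  1.82 -0.48  0.98 -2.94] wristz [0.52 0.23 0.51]
9.5 0.608 -50 tilt 55 err 0.037 bad 0.037 qa [-0.03  0.6   1.47  0.32  1.5  -0.99] q
[... 5283 characters left out ...]
.033 bad 0.033 qa [ 0.35  0.95  0.89 -0.45  1.59 -2.55] q [ 0.07  0.73  1.19  0.24  1.17 -2.94] wristz [0.85 0.06 0.53]
9.5 0.88 90 tilt -10 err 0.042 bad 0.042 qa [ 0.38  0.84  1.07 -0.52  1.38 -2.79] q [ 0.26  0.77  1.12 -0.22  1.27 -2.94] wristz [0.85 0.22 0.53]
9.5 0.88 110 tilt -30 err 0.054 bad 0.054 qa [ 0.4   0.73  1.28 -0.63  1.13 -2.94] q [ 0.4   0.73  1.28 -0.63  1.13 -2.94] wristz [0.76 0.32 0.48]
9.5 0.88 -50 tilt 60 err 0.114 bad 0.114 qa [ 0.02  1.05  0.7   0.35  1.78 -0.84] q [ 0.51  0.87  1.43 -1.19  1.    0.47] wristz [0.66 0.37 0.28]
9.5 0.88 -90 tilt 60 err 0.0 bad 0.0 qa [-0.04  0.84  1.07  0.52  1.38 -0.35] q [ 0.52  1.15  0.93 -0.95  1.59  0.62] wristz [0.81 0.47 0.24]
```

>>> drive_tool([
  {"rx": -0.0196,"ry": 0.117,"rz": 0,"dx": 0,"dy": 0,"dz": 0,"claw": 0},
  {"rx": -0.039,"ry": 0.234,"rz": 0,"dx": 0,"dy": 0,"dz": 0,"claw": 0},
  {"rx": -0.058,"ry": 0.35,"rz": 0,"dx": 0,"dy": 0,"dz": 0,"claw": 0},
  {"rx": -0.073,"ry": 0.438,"rz": 0,"dx": 0,"dy": 0,"dz": 0,"claw": 0},
  {"rx": -0.073,"ry": 0.438,"rz": 0,"dx": 0,"dy": 0,"dz": 0,"claw": 0},
], force=60)

```text
clock: 7.0
position: [0.6173, 0.1121, 0.196]
tool_rot: [0.078, -0.082, 0.994, 0.017]
force: [0.9, 1.2, -1.1]
width: 0.158
gripper_force: 58.9
```

```bash
python3 - <<'E'
from h import *
p,R,s=cur(); M=R.as_matrix(); print(s['clock'],p,M.round(3).tolist(),np.round(s['qpos'],2),s['width'],s['force'])
C=pose([.52,.08,.18],9.5-46,0); B=pose([.52,.05,.18],-83,0)
move((p,R),C);move(C,B)
E
```

```text
7.0 [0.61725333 0.11211594 0.19599868] [[-0.975, -0.165, 0.152], [-0.159, 0.986, 0.046], [-0.157, 0.02, -0.987]] [ 0.09  0.26  1.78  0.04  0.95 -1.66] 0.1577514158972204 [ 0.91285867  1.24631184 -1.14437658]
d [-0.1216, -0.0401, -0.0437] r [0.0112, 0.1033, -0.5087] mm 0.108 deg 46.7
d [0.0, -0.0375, 0.0] r [0.0, 0.0, -0.5167] mm 0.03 deg 46.5
```

>>> drive_tool([
  {"rx": 0.0022,"ry": 0.0207,"rz": -0.1017,"dx": -0.05,"dy": -0.01,"dz": -0.02,"claw": 0},
  {"rx": 0.0045,"ry": 0.0413,"rz": -0.2035,"dx": -0.1,"dy": -0.03,"dz": -0.02,"claw": 0},
  {"rx": 0.0067,"ry": 0.062,"rz": -0.305,"dx": -0.1216,"dy": -0.04,"dz": -0.02,"claw": 0},
  {"rx": 0.009,"ry": 0.0826,"rz": -0.407,"dx": -0.1216,"dy": -0.04,"dz": -0.02,"claw": 0},
  {"rx": 0.0112,"ry": 0.1033,"rz": -0.5087,"dx": -0.1216,"dy": -0.04,"dz": -0.02,"claw": 0},
], force=60)

```text
clock: 7.62
position: [0.5196, 0.0811, 0.1789]
tool_rot: [0.003, 0.315, 0.949, -0.0]
force: [0.7, 0.5, -0.6]
width: 0.156
gripper_force: 59.0
```

>>> drive_tool([
  {"rx": 0,"ry": 0,"rz": -0.1035,"dx": 0,"dy": -0.01,"dz": 0,"claw": 0},
  {"rx": 0,"ry": 0,"rz": -0.207,"dx": 0,"dy": -0.02,"dz": 0,"claw": 0},
  {"rx": 0,"ry": 0,"rz": -0.31,"dx": 0,"dy": -0.03,"dz": 0,"claw": 0},
  {"rx": 0,"ry": 0,"rz": -0.413,"dx": 0,"dy": -0.0375,"dz": 0,"claw": 0},
  {"rx": 0,"ry": 0,"rz": -0.5167,"dx": 0,"dy": -0.0375,"dz": 0,"claw": 0},
], force=60)

```text
clock: 8.25
position: [0.5197, 0.0507, 0.1787]
tool_rot: [0.005, 0.664, 0.747, -0.001]
force: [0.4, 0.1, -1.0]
width: 0.156
gripper_force: 58.9
```

```bash
python3 - <<'E'
from h import *
p,R,s=cur(); M=R.as_matrix(); print(s['clock'],p,M.round(3).tolist(),np.round(s['qpos'],2),s['width'],s['force'])
C=pose([.52,.05,.17],-83,60)
move((p,R),C)
E
```

```text
8.25 [0.51967262 0.05071977 0.17873103] [[-0.117, 0.993, 0.005], [0.993, 0.117, -0.009], [-0.009, 0.004, -1.0]] [ 0.02  0.17  1.92 -0.01  1.05 -0.09] 0.15600738374356204 [ 0.38807302  0.12119767 -0.96862795]
d [0.0029, -0.0213, -0.0228] r [-0.6564, -0.0765, 0.0013] mm 0.025 deg 59.5
```

>>> drive_tool([
  {"rx": -0.11,"ry": -0.0128,"rz": 0,"dx": 0,"dy": -0.01,"dz": 0.01,"claw": 0},
  {"rx": -0.22,"ry": -0.0256,"rz": 0,"dx": 0,"dy": -0.02,"dz": 0.01,"claw": 0},
  {"rx": -0.33,"ry": -0.0384,"rz": 0,"dx": 0,"dy": -0.02,"dz": 0.01,"claw": 0},
  {"rx": -0.44,"ry": -0.0512,"rz": 0,"dx": 0.003,"dy": -0.02,"dz": 0,"claw": 0},
  {"rx": -0.55,"ry": -0.064,"rz": 0,"dx": 0.003,"dy": -0.02,"dz": 0,"claw": 0},
], force=60)

```text
clock: 8.88
position: [0.5236, 0.0366, 0.1799]
tool_rot: [0.321, 0.598, 0.678, -0.282]
force: [1.1, -0.7, -2.2]
width: 0.158
gripper_force: 59.0
```

>>> drive_tool([
  {"rx": -0.106,"ry": -0.0125,"rz": 0,"dx": 0,"dy": 0,"dz": -0.02,"claw": 0},
  {"rx": -0.106,"ry": -0.0125,"rz": 0,"dx": 0,"dy": 0,"dz": -0.02,"claw": 0},
], force=60)

```text
clock: 9.12
position: [0.52, 0.0366, 0.1577]
tool_rot: [0.371, 0.569, 0.653, -0.335]
force: [-0.7, -0.2, -0.3]
width: 0.151
gripper_force: 59.0
```

```bash
python3 - <<'E'
from h import *
p,R,s=cur(); M=R.as_matrix(); print(s['clock'],p,M.round(3).tolist(),np.round(s['qpos'],2),s['width'],s['force'])
c=cap('side'); print(proj(c,p)); save(c,'d.png',(240,130,440,280),4)
E
```

```text
9.125 [0.52003451 0.03656436 0.15773491] [[-0.077, 0.992, 0.103], [0.495, 0.127, -0.86], [-0.865, -0.015, -0.501]] [ 0.49  0.54  1.86 -0.96  1.41  0.86] 0.15067750490012644 [-0.65009449 -0.20426224 -0.32861659]
[339.39603317 211.19508374]
```

View pics/d.png

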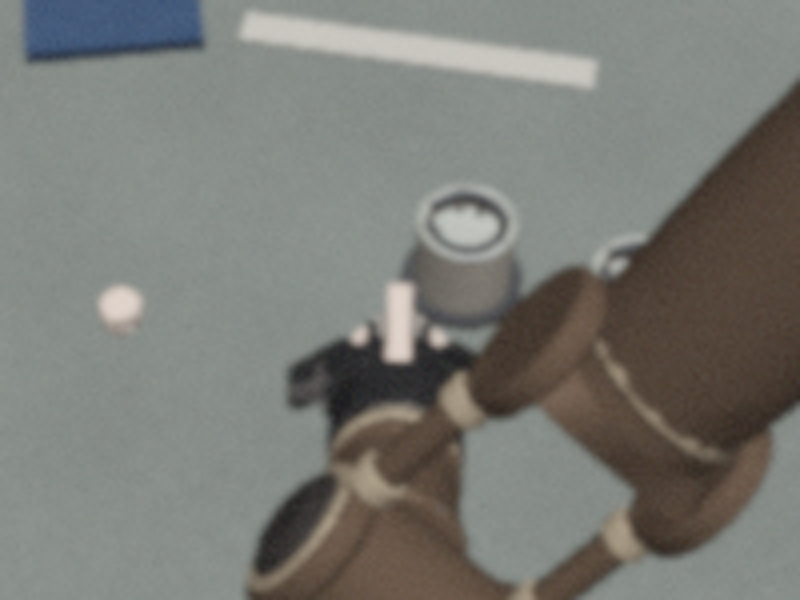

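The lid is now upright in the hand (bar end-on at crop 400,320), with the canister behind it. I'll lower it to the desk.

>>> drive_tool([
  {"rx": 0,"ry": 0,"rz": 0,"dx": 0,"dy": 0,"dz": -0.07,"claw": 0},
  {"rx": 0,"ry": 0,"rz": 0,"dx": 0,"dy": 0,"dz": -0.12,"claw": 0},
  {"rx": 0,"ry": 0,"rz": 0,"dx": 0,"dy": 0,"dz": -0.138,"claw": 0},
  {"rx": 0,"ry": 0,"rz": 0,"dx": 0,"dy": 0,"dz": -0.141,"claw": 0},
  {"rx": 0,"ry": 0,"rz": 0,"dx": 0,"dy": 0,"dz": -0.143,"claw": 0},
], force=60)

```text
clock: 9.8
position: [0.524, 0.0373, 0.0506]
tool_rot: [0.373, 0.573, 0.651, -0.33]
force: [0.1, -0.6, -0.3]
width: 0.157
gripper_force: 59.0
```

>>> drive_tool([
  {"rx": 0,"ry": 0,"rz": 0,"dx": 0,"dy": 0,"dz": -0.002,"claw": 0},
  {"rx": 0,"ry": 0,"rz": 0,"dx": 0,"dy": 0,"dz": -0.004,"claw": 0},
  {"rx": 0,"ry": 0,"rz": 0,"dx": 0,"dy": 0,"dz": -0.004,"claw": 0},
], force=30)

```text
clock: 10.18
position: [0.5224, 0.0372, 0.0454]
tool_rot: [0.372, 0.572, 0.652, -0.331]
force: [0.5, -0.0, -0.7]
width: 0.158
gripper_force: 59.0
```

>>> drive_tool([
  {"rx": 0,"ry": 0,"rz": 0,"dx": 0,"dy": 0,"dz": -0.003,"claw": 0},
  {"rx": 0,"ry": 0,"rz": 0,"dx": 0,"dy": 0,"dz": -0.006,"claw": 0},
  {"rx": 0,"ry": 0,"rz": 0,"dx": 0,"dy": 0,"dz": -0.006,"claw": 0},
], force=30)

```text
clock: 10.55
position: [0.522, 0.0369, 0.04]
tool_rot: [0.372, 0.571, 0.652, -0.332]
force: [-0.2, 0.6, -0.8]
width: 0.154
gripper_force: 59.0
```

>>> drive_tool([
  {"rx": 0,"ry": 0,"rz": 0,"dx": 0,"dy": 0,"dz": -0.002,"claw": 0},
  {"rx": 0,"ry": 0,"rz": 0,"dx": 0,"dy": 0,"dz": -0.003,"claw": 0},
  {"rx": 0,"ry": 0,"rz": 0,"dx": 0,"dy": 0,"dz": -0.003,"claw": 0},
], force=30)

```text
clock: 10.92
position: [0.5222, 0.037, 0.0379]
tool_rot: [0.372, 0.572, 0.652, -0.332]
force: [0.2, 0.9, -0.4]
width: 0.156
gripper_force: 59.0
```

>>> drive_tool([
  {"rx": 0,"ry": 0,"rz": 0,"dx": 0,"dy": 0,"dz": -0.0015,"claw": 0},
  {"rx": 0,"ry": 0,"rz": 0,"dx": 0,"dy": 0,"dz": -0.002,"claw": 0},
  {"rx": 0,"ry": 0,"rz": 0,"dx": 0,"dy": 0,"dz": -0.002,"claw": 0},
], force=30)

```text
clock: 11.3
position: [0.5224, 0.0371, 0.0373]
tool_rot: [0.372, 0.572, 0.652, -0.332]
force: [-1.2, 1.3, 4.2]
width: 0.155
gripper_force: 59.7
```

>>> drive_tool([
  {"rx": 0,"ry": 0,"rz": 0,"dx": 0,"dy": 0,"dz": -0.001,"claw": 0},
  {"rx": 0,"ry": 0,"rz": 0,"dx": 0,"dy": 0,"dz": -0.002,"claw": 0},
  {"rx": 0,"ry": 0,"rz": 0,"dx": 0,"dy": 0,"dz": -0.002,"claw": 0},
], force=30)

```text
clock: 11.68
position: [0.5224, 0.0371, 0.0372]
tool_rot: [0.373, 0.572, 0.651, -0.333]
force: [-3.3, 3.5, 10.3]
width: 0.158
gripper_force: 60.7
```

```bash
python3 - <<'E'
from h import *
p,R,s=cur(); M=R.as_matrix(); print(s['clock'],p,M.round(3).tolist(),s['width'],s['force'],'grasp',p-.019*M[:,2])
c=cap('side'); u=proj(c,p).astype(int); print(u);save(c,'e.png',(u[0]-50,u[1]-38,u[0]+50,u[1]+37),6)
E
```

```text
11.675 [0.52239979 0.03710569 0.03724456] [[-0.068, 0.992, 0.106], [0.496, 0.126, -0.859], [-0.866, -0.006, -0.5]] 0.15756850668232222 [-3.28765305  3.53392642 10.32415842] grasp [0.52039218 0.05343543 0.04674767]
[337 237]
```

View pics/e.png

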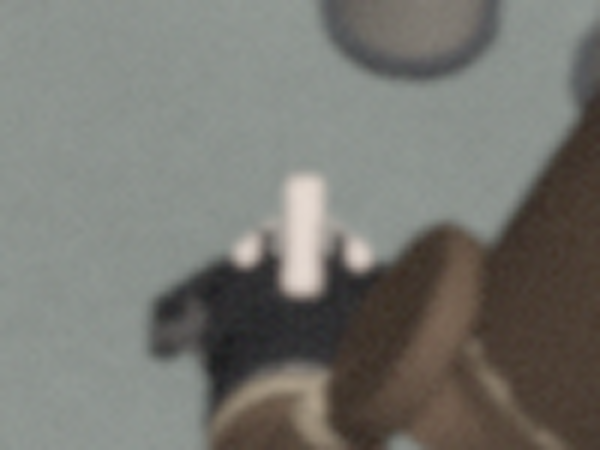

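Contact was felt at the expected height (grasp 47 mm above the desk), with the lid upright at crop (300,235). I'll release and back out.

>>> drive_tool([
  {"rx": 0,"ry": 0,"rz": 0,"dx": 0,"dy": 0,"dz": 0.001,"claw": 0.5},
  {"rx": 0,"ry": 0,"rz": 0,"dx": 0,"dy": 0,"dz": 0.001,"claw": 0.5},
  {"rx": 0,"ry": 0,"rz": 0,"dx": 0,"dy": 0,"dz": 0.001,"claw": 0.5},
  {"rx": 0,"ry": 0,"rz": 0,"dx": 0,"dy": 0,"dz": 0.001,"claw": 0.5},
], force=30)

```text
clock: 12.22
position: [0.5222, 0.0368, 0.0353]
tool_rot: [0.372, 0.572, 0.652, -0.332]
force: [0.5, 0.3, 0.0]
width: 0.497
gripper_force: 0.0
```

>>> drive_tool([
  {"rx": 0,"ry": 0,"rz": 0,"dx": -0.005,"dy": 0.043,"dz": 0.026,"claw": 0.5},
  {"rx": 0,"ry": 0,"rz": 0,"dx": -0.0106,"dy": 0.09,"dz": 0.06,"claw": 0.5},
  {"rx": 0,"ry": 0,"rz": 0,"dx": -0.0106,"dy": 0.09,"dz": 0.12,"claw": 0.5},
  {"rx": 0,"ry": 0,"rz": 0,"dx": -0.0106,"dy": 0.09,"dz": 0.16,"claw": 0.5},
  {"rx": 0,"ry": 0,"rz": 0,"dx": -0.0106,"dy": 0.09,"dz": 0.16,"claw": 0.5},
], force=30)

```text
clock: 12.85
position: [0.5154, 0.1101, 0.166]
tool_rot: [0.373, 0.573, 0.652, -0.329]
force: [0.3, 0.9, -0.5]
width: 0.498
gripper_force: 0.0
```

```bash
python3 - <<'E'
from fit import *
p,R,s=cur(); M=R.as_matrix(); print(s['clock'],p,s['width'],s['force'])
for n in('top','side'):
    c,m,b=lidmask(n,[.52,.05,.03])
    if m is not None: print(n,m.sum(),fitlid([(c,m,b)],[.52,.05],Rup,0,[-1.4]),fitlid([(c,m,b)],[.52,.05],Rlie,.03,[-1.4,0,1.5])[1])
u=proj(c,[.52,.05,.03]).astype(int); save(c,'f.png',(u[0]-40,u[1]-30,u[0]+40,u[1]+30),6)
move((p,R),pose([.52,.05,.16],-83,0))
E
```

```text
12.85 [0.51535282 0.11008535 0.1660426 ] 0.49764918718565243 [ 0.31001243  0.85606763 -0.53146523]
top 235.0 (array([ 0.51976336,  0.05256373, -1.46105246]), np.float64(0.07352942228317261)) 0.29461759328842163
side 126.0 (array([ 0.52812882,  0.01341029, -1.47324798]), np.float64(0.6997766494750977)) 0.6656161546707153
d [0.0058, -0.0751, -0.0313] r [0.6574, 0.0816, -0.0036] mm 0.065 deg 59.6
```

View pics/f.png

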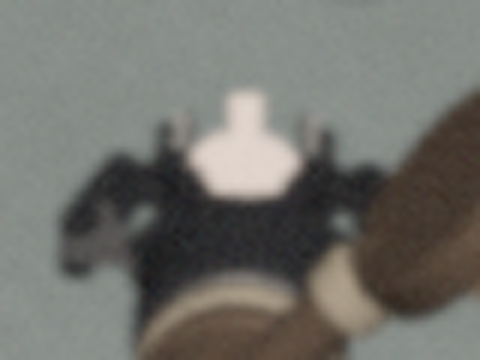

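The lid stands upright on its plug (crop 245,150); the fit gives (0.520, 0.0526) and bar yaw −83.7°. Next is a regrip from straight above.

>>> drive_tool([
  {"rx": 0.11,"ry": 0.0136,"rz": 0,"dx": 0,"dy": 0,"dz": 0,"claw": 0.5},
  {"rx": 0.22,"ry": 0.0272,"rz": 0,"dx": 0,"dy": -0.02,"dz": 0,"claw": 0.5},
  {"rx": 0.33,"ry": 0.041,"rz": 0,"dx": 0.003,"dy": -0.04,"dz": 0,"claw": 0.5},
  {"rx": 0.44,"ry": 0.0545,"rz": 0,"dx": 0.0058,"dy": -0.06,"dz": 0,"claw": 0.5},
  {"rx": 0.55,"ry": 0.068,"rz": 0,"dx": 0.0058,"dy": -0.072,"dz": 0,"claw": 0.5},
])

```text
clock: 13.68
position: [0.518, 0.0509, 0.163]
tool_rot: [0.062, 0.657, 0.749, -0.056]
force: [-0.9, -0.1, -0.7]
width: 0.501
gripper_force: 0.0
```

>>> drive_tool([
  {"rx": 0.1074,"ry": 0.0136,"rz": -0.0036,"dx": 0,"dy": 0,"dz": 0,"claw": 0.5},
  {"rx": 0.1074,"ry": 0.0136,"rz": -0.0036,"dx": 0,"dy": 0,"dz": 0,"claw": 0.5},
  {"rx": 0.1074,"ry": 0.0136,"rz": -0.0036,"dx": 0,"dy": 0,"dz": 0,"claw": 0.5},
])

```text
clock: 14.05
position: [0.5174, 0.0513, 0.1623]
tool_rot: [-0.0, 0.662, 0.75, -0.003]
force: [1.0, 0.9, 0.0]
width: 0.498
gripper_force: 0.0
```

```bash
python3 - <<'E'
from h import *
p,R,s=cur(); print(s['clock'],p,R.as_matrix().round(3).tolist(),s['width'],s['force'],np.round(s['qpos'],2))
for z in(.09,.049): move((p,R),pose([.5198,.0526,z],-83.7,0))
E
```

```text
14.05 [0.51742758 0.05131532 0.16225144] [[-0.125, 0.992, -0.004], [0.992, 0.125, -0.004], [-0.004, -0.004, -1.0]] 0.49789945253396517 [1.00168653 0.89695989 0.02015016] [ 0.02  0.19  1.93 -0.    1.02 -0.11]
d [0.003, 0.0016, -0.1141] r [0.0026, -0.0024, -0.0096] mm 0.091 deg 0.9
d [0.003, 0.0016, -0.1653] r [0.0026, -0.0024, -0.0096] mm 0.132 deg 0.9
```

>>> drive_tool([
  {"rx": 0.0026,"ry": -0.0024,"rz": -0.008,"dx": 0.003,"dy": 0.0016,"dz": -0.07,"claw": 0.5},
  {"rx": 0.0026,"ry": -0.0024,"rz": -0.008,"dx": 0.003,"dy": 0.0016,"dz": -0.12,"claw": 0.5},
  {"rx": 0.0026,"ry": -0.0024,"rz": -0.008,"dx": 0.003,"dy": 0.0016,"dz": -0.15,"claw": 0.5},
  {"rx": 0.0026,"ry": -0.0024,"rz": -0.008,"dx": 0.003,"dy": 0.0016,"dz": -0.1635,"claw": 0.5},
  {"rx": 0.0026,"ry": -0.0024,"rz": -0.008,"dx": 0.003,"dy": 0.0016,"dz": -0.1635,"claw": 0.3},
])

```text
clock: 14.68
position: [0.52, 0.0538, 0.0319]
tool_rot: [-0.0, 0.665, 0.747, 0.001]
force: [0.2, -0.6, -1.4]
width: 0.309
gripper_force: 0.0
```

>>> drive_tool([
  {"rx": 0,"ry": 0,"rz": 0,"dx": 0,"dy": 0,"dz": 0,"claw": 0},
  {"rx": 0,"ry": 0,"rz": 0,"dx": 0,"dy": 0,"dz": 0,"claw": 0},
  {"rx": 0,"ry": 0,"rz": 0,"dx": 0,"dy": 0,"dz": 0,"claw": 0},
  {"rx": 0,"ry": 0,"rz": 0,"dx": 0,"dy": 0,"dz": 0,"claw": 0},
], force=70)

```text
clock: 15.18
position: [0.5214, 0.0527, 0.0335]
tool_rot: [0.001, 0.666, 0.746, 0.002]
force: [-0.7, 0.4, 1.0]
width: 0.151
gripper_force: 69.8
```

```bash
python3 - <<'E'
from h import *
p,R,s=cur(); print(s['clock'],p,R.as_matrix().round(3).tolist(),s['width'],s['force'],np.round(s['qpos'],2))
A=(p,R)
B=pose([.5,-.03,.18],-45,0);C=pose([.4928,-.1301,.18],-5.7,0)
move(A,B);move(B,C)
E
```

```text
15.175 [0.52141444 0.05265348 0.03345952] [[-0.112, 0.994, 0.004], [0.994, 0.112, 0.002], [0.001, 0.004, -1.0]] 0.15078208173935118 [-0.68504764  0.41385899  1.01945494] [ 0.02  0.4   1.99  0.    0.75 -0.1 ]
d [-0.0268, -0.1033, 0.1594] r [-0.002, 0.0022, 0.4283] mm 0.153 deg 38.5
d [-0.009, -0.1251, 0.0] r [0.0, 0.0, 0.4367] mm 0.1 deg 39.3
```

>>> drive_tool([
  {"rx": 0,"ry": 0,"rz": 0,"dx": 0,"dy": 0,"dz": 0.07,"claw": 0},
  {"rx": 0,"ry": 0,"rz": 0.1,"dx": -0.01,"dy": -0.02,"dz": 0.14,"claw": 0},
  {"rx": 0,"ry": 0,"rz": 0.21,"dx": -0.02,"dy": -0.05,"dz": 0.1594,"claw": 0},
  {"rx": 0,"ry": 0,"rz": 0.32,"dx": -0.0268,"dy": -0.08,"dz": 0.1594,"claw": 0},
  {"rx": -0.002,"ry": 0.0022,"rz": 0.4283,"dx": -0.0268,"dy": -0.1033,"dz": 0.1594,"claw": 0},
])

```text
clock: 15.8
position: [0.4989, -0.0309, 0.1608]
tool_rot: [0.0, 0.38, 0.925, -0.001]
force: [1.0, -0.0, -1.7]
width: 0.152
gripper_force: 69.7
```

>>> drive_tool([
  {"rx": 0,"ry": 0,"rz": 0.11,"dx": -0.003,"dy": -0.05,"dz": 0,"claw": 0},
  {"rx": 0,"ry": 0,"rz": 0.22,"dx": -0.006,"dy": -0.09,"dz": 0,"claw": 0},
  {"rx": 0,"ry": 0,"rz": 0.33,"dx": -0.009,"dy": -0.125,"dz": 0,"claw": 0},
  {"rx": 0,"ry": 0,"rz": 0.4367,"dx": -0.009,"dy": -0.125,"dz": 0,"claw": 0},
  {"rx": 0,"ry": 0,"rz": 0.4367,"dx": -0.009,"dy": -0.125,"dz": 0,"claw": 0},
])

```text
clock: 16.42
position: [0.4918, -0.1303, 0.1602]
tool_rot: [-0.0, 0.051, 0.999, -0.001]
force: [0.3, 0.7, -1.9]
width: 0.152
gripper_force: 69.6
```

```bash
python3 - <<'E'
from h import *
p,R,s=cur(); print(s['clock'],p,R.as_matrix().round(3).tolist(),s['width'],s['force'],np.round(s['qpos'],2))
A=(p,R)
for z in(.13,.1): move(A,pose([.4928,-.1301,z],-5.7,0))
E
```

```text
16.425 [ 0.49183687 -0.13033458  0.16017531] [[-0.995, 0.102, -0.001], [0.102, 0.995, -0.001], [0.0, -0.001, -1.0]] 0.15150618920015005 [ 0.32734174  0.66706286 -1.86105031] [-0.34  0.17  1.96 -0.    1.01 -1.81]
d [0.0012, 0.0003, -0.0615] r [0.0007, -0.0003, 0.0017] mm 0.049 deg 0.2
d [0.0012, 0.0003, -0.099] r [0.0007, -0.0003, 0.0017] mm 0.079 deg 0.2
```

>>> drive_tool([
  {"rx": 0,"ry": 0,"rz": 0,"dx": 0.001,"dy": 0,"dz": -0.04,"claw": 0},
  {"rx": 0,"ry": 0,"rz": 0,"dx": 0.001,"dy": 0,"dz": -0.06,"claw": 0},
  {"rx": 0,"ry": 0,"rz": 0,"dx": 0.001,"dy": 0,"dz": -0.065,"claw": 0},
  {"rx": 0,"ry": 0,"rz": 0,"dx": 0.001,"dy": 0,"dz": -0.065,"claw": 0},
])

```text
clock: 16.92
position: [0.4931, -0.1298, 0.1084]
tool_rot: [-0.0, 0.05, 0.999, -0.001]
force: [0.1, -0.9, -0.4]
width: 0.151
gripper_force: 69.6
```

```bash
python3 - <<'E'
from h import *
p,R,s=cur(); print(s['clock'],p,R.as_matrix().round(3).tolist(),s['force'])
c=cap('side'); u=proj(c,[.4928,-.1301,.08]).astype(int); save(c,'g.png',(u[0]-40,u[1]-30,u[0]+40,u[1]+30),8)
E
```

```text
16.925 [ 0.49314315 -0.12979132  0.10835481] [[-0.995, 0.099, -0.0], [0.099, 0.995, -0.001], [0.0, -0.001, -1.0]] [ 0.1221642  -0.92192027 -0.36036721]
```

View pics/g.png

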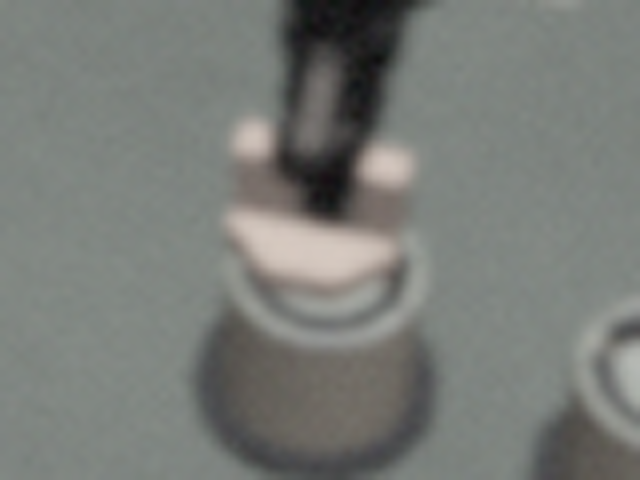

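The lid's plate (crop 315,245) hovers centred over the mouth (crop 325,290), about 5 mm above the rim. I'll go down in small steps, watching the force.

>>> drive_tool([
  {"rx": 0,"ry": 0,"rz": 0,"dx": 0,"dy": 0,"dz": -0.005,"claw": 0},
  {"rx": 0,"ry": 0,"rz": 0,"dx": 0,"dy": 0,"dz": -0.009,"claw": 0},
  {"rx": 0,"ry": 0,"rz": 0,"dx": 0,"dy": 0,"dz": -0.012,"claw": 0},
  {"rx": 0,"ry": 0,"rz": 0,"dx": 0,"dy": 0,"dz": -0.012,"claw": 0},
])

```text
clock: 17.48
position: [0.4939, -0.1303, 0.1027]
tool_rot: [0.0, 0.049, 0.999, -0.001]
force: [-9.1, 2.0, 20.9]
width: 0.148
gripper_force: 73.2
```

>>> drive_tool([
  {"rx": 0,"ry": 0,"rz": 0,"dx": 0,"dy": 0,"dz": -0.002,"claw": 0},
  {"rx": 0,"ry": 0,"rz": 0,"dx": 0,"dy": 0,"dz": -0.003,"claw": 0},
  {"rx": 0,"ry": 0,"rz": 0,"dx": 0,"dy": 0,"dz": -0.003,"claw": 0},
])

```text
clock: 17.85
position: [0.494, -0.1304, 0.1024]
tool_rot: [-0.0, 0.049, 0.999, -0.001]
force: [-13.4, 4.2, 34.9]
width: 0.147
gripper_force: 74.9
```

>>> drive_tool([
  {"rx": 0,"ry": 0,"rz": 0,"dx": 0,"dy": 0,"dz": 0.008,"claw": 0},
  {"rx": 0,"ry": 0,"rz": 0,"dx": -0.004,"dy": 0.001,"dz": 0.009,"claw": 0},
  {"rx": 0,"ry": 0,"rz": 0,"dx": -0.004,"dy": 0.001,"dz": 0.006,"claw": 0},
  {"rx": 0,"ry": 0,"rz": 0,"dx": -0.004,"dy": 0.001,"dz": 0.002,"claw": 0},
  {"rx": 0,"ry": 0,"rz": 0,"dx": -0.004,"dy": 0.001,"dz": 0,"claw": 0},
])

```text
clock: 18.48
position: [0.4893, -0.1294, 0.0955]
tool_rot: [-0.001, 0.049, 0.999, -0.001]
force: [-1.0, -1.7, -0.4]
width: 0.147
gripper_force: 69.8
```

```bash
python3 - <<'E'
from h import *
p,R,s=cur(); print(s['clock'],p,R.as_matrix().round(3).tolist(),s['force'],s['ft_torque'])
E
```

```text
18.475 [ 0.48931605 -0.12938183  0.09550781] [[-0.995, 0.099, -0.002], [0.099, 0.995, -0.002], [0.001, -0.002, -1.0]] [-0.99587838 -1.74677315 -0.35509213] [-0.4108943   0.22768234 -0.0091061 ]
```

It drops in freely after the shift, so I'll press it home.

>>> drive_tool([
  {"rx": 0,"ry": 0,"rz": 0,"dx": 0,"dy": 0,"dz": -0.003,"claw": 0},
  {"rx": 0,"ry": 0,"rz": 0,"dx": 0,"dy": 0,"dz": -0.006,"claw": 0},
  {"rx": 0,"ry": 0,"rz": 0,"dx": 0,"dy": 0,"dz": -0.007,"claw": 0},
  {"rx": 0,"ry": 0,"rz": 0,"dx": 0,"dy": 0,"dz": -0.007,"claw": 0},
])

```text
clock: 18.98
position: [0.4896, -0.1295, 0.0906]
tool_rot: [-0.0, 0.049, 0.999, -0.001]
force: [-1.9, -3.9, 0.2]
width: 0.148
gripper_force: 69.7
```

>>> drive_tool([
  {"rx": 0,"ry": 0,"rz": 0,"dx": 0,"dy": 0,"dz": -0.001,"claw": 0},
  {"rx": 0,"ry": 0,"rz": 0,"dx": 0,"dy": 0,"dz": -0.002,"claw": 0},
  {"rx": 0,"ry": 0,"rz": 0,"dx": 0,"dy": 0,"dz": -0.002,"claw": 0},
])

```text
clock: 19.35
position: [0.4897, -0.1295, 0.0895]
tool_rot: [-0.0, 0.049, 0.999, -0.001]
force: [-3.7, -4.8, 3.4]
width: 0.149
gripper_force: 70.3
```

```bash
python3 - <<'E'
from h import *
p,R,s=cur(); print(s['clock'],p,R.as_matrix().round(3).tolist(),s['force'],s['ft_torque'])
E
```

```text
19.35 [ 0.48973983 -0.129478    0.0895355 ] [[-0.995, 0.099, -0.0], [0.099, 0.995, -0.002], [0.0, -0.002, -1.0]] [-3.71347634 -4.79888327  3.36122329] [-0.81494321  0.57086404 -0.01840089]
```

>>> drive_tool([
  {"rx": 0,"ry": 0,"rz": 0,"dx": -0.001,"dy": -0.0015,"dz": -0.001,"claw": 0},
  {"rx": 0,"ry": 0,"rz": 0,"dx": -0.001,"dy": -0.0015,"dz": -0.002,"claw": 0},
  {"rx": 0,"ry": 0,"rz": 0,"dx": -0.001,"dy": -0.0015,"dz": -0.002,"claw": 0},
])

```text
clock: 19.73
position: [0.4896, -0.1297, 0.0893]
tool_rot: [0.0, 0.05, 0.999, 0.0]
force: [-4.9, -0.6, 12.6]
width: 0.147
gripper_force: 71.7
```

```bash
python3 - <<'E'
from h import *
p,R,s=cur(); print(s['clock'],p,s['force'],s['ft_torque'])
c=cap('side'); u=proj(c,[.4928,-.1301,.08]).astype(int); save(c,'hh.png',(u[0]-40,u[1]-30,u[0]+40,u[1]+30),8)
E
```

```text
19.725 [ 0.48961193 -0.12968423  0.08932673] [-4.92473355 -0.56088738 12.55953792] [0.03542542 0.65868893 0.05007712]
```

View pics/hh.png

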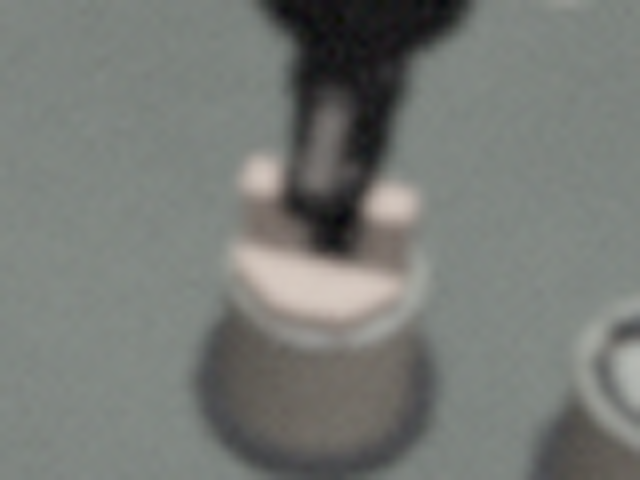

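The lid is seated: its plate rests flush on the rim (crop 315,290), and the force rises to 12.6 N at the expected height. I'll start the clockwise turn.

>>> drive_tool([
  {"rx": 0,"ry": 0,"rz": 0,"dx": -0.001,"dy": 0,"dz": 0,"claw": 0},
  {"rx": 0,"ry": 0,"rz": -0.056,"dx": -0.001,"dy": 0.0003,"dz": 0,"claw": 0},
  {"rx": 0,"ry": 0,"rz": -0.111,"dx": -0.001,"dy": 0.0005,"dz": 0,"claw": 0},
  {"rx": 0,"ry": 0,"rz": -0.167,"dx": -0.001,"dy": 0.0008,"dz": 0,"claw": 0},
  {"rx": 0,"ry": 0,"rz": -0.222,"dx": -0.001,"dy": 0.001,"dz": 0,"claw": 0},
])

```text
clock: 20.4
position: [0.4895, -0.1282, 0.0892]
tool_rot: [0.001, 0.224, 0.975, 0.001]
force: [-3.3, 1.7, 9.2]
width: 0.151
gripper_force: 71.2
```

```bash
python3 - <<'E'
from h import *
p,R,s=cur(); M=R.as_matrix(); print(s['clock'],p,np.degrees(np.arctan2(-M[1,0],-M[0,0])),s['force'],s['ft_torque'],s['width'])
E
```

```text
20.4 [ 0.48953543 -0.12824219  0.08924126] -25.83303174677163 [-3.28567839  1.748991    9.20549423] [0.48403784 0.21596057 0.17858441] 0.15131881973556424
```

>>> drive_tool([
  {"rx": 0,"ry": 0,"rz": -0.056,"dx": 0,"dy": 0.0003,"dz": 0,"claw": 0},
  {"rx": 0,"ry": 0,"rz": -0.111,"dx": 0,"dy": 0.0006,"dz": 0,"claw": 0},
  {"rx": 0,"ry": 0,"rz": -0.167,"dx": 0,"dy": 0.001,"dz": 0,"claw": 0},
  {"rx": 0,"ry": 0,"rz": -0.224,"dx": 0,"dy": 0.001,"dz": 0,"claw": 0},
  {"rx": 0,"ry": 0,"rz": -0.224,"dx": 0,"dy": 0.001,"dz": 0,"claw": 0},
])

```text
clock: 21.02
position: [0.4911, -0.128, 0.0893]
tool_rot: [0.002, 0.39, 0.921, 0.001]
force: [0.7, 0.5, 6.5]
width: 0.144
gripper_force: 70.7
```

```bash
python3 - <<'E'
from fit import *
p,R,s=cur(); M=R.as_matrix(); print(s['clock'],p,np.degrees(np.arctan2(-M[1,0],-M[0,0])),s['force'],s['ft_torque'],s['width'],s['gripper_force'],np.abs(s['qvel']).max())
c=cap('side'); u=proj(c,[.4928,-.1301,.08]).astype(int); save(c,'i.png',(u[0]-40,u[1]-30,u[0]+40,u[1]+30),8)
for t,w in(('pot',0),('ruler',0),('token3',0)): print(t,[np.round(r['xyz'],3).tolist() for r in nets.spot_in('side',t)[:1]])
E
```

```text
21.025 [ 0.49113176 -0.12804454  0.08926846] -45.92244454379989 [0.72032819 0.47272707 6.52678128] [ 0.02737959 -0.14898494 -0.06058387] 0.144392293948384 70.68613171577454 0.01594986912162622
pot [[0.656, 0.437, 0.025]]
ruler []
token3 [[0.737, -0.052, 0.02]]
```

View pics/i.png

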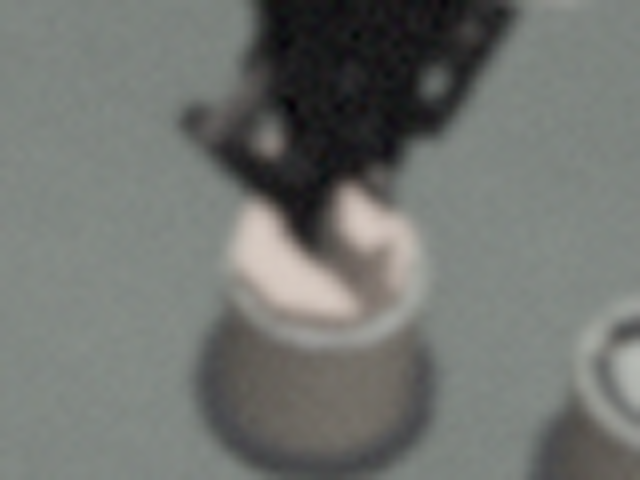

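The picture shows the lid turned with the gripper, flush in the rim (crop 315,270). It is at 40°, pressed with about 6.5 N, held at about 70 N and still. I'm handing it in.

```bash
python3 -c "
from rig import order
print(order.job_done())"
```

```text
the job is handed in; nothing more can be done
None
```

The lid was stood upright on the desk, then seated fully home in the far canister and turned about 40° clockwise without reaching the click; the gripper still holds it pressed down, and the job is handed in (no verdict came back).

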